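Load and lock the blood-sample pot

TASK

Load the sample pot: unlock its lid (a bayonet: twist it counter-clockwise seen from above), lift it off and set it down upright on the middle of the rubber mat. Then push every tube carrier that stands on the bench fully down onto a spigot of its own in the pot, and put the lid back: lugs through the slots, pushed right down, twisted clockwise to the stop and let go. Leave the other things on the bench where they are.

Things in the scene. Friction and masses are not known exactly. Their poses are not given: they have to be found in the camera images.
- pot: the sample pot: fixed low round aluminium base, 216 mm across, the top of its collar 30 mm above the bench. Origin: centre of its underside on the bench, z up. Its flat inside floor is 12 mm above the origin and carries four spigots. The bayonet collar around the rim has an inward ring over a groove; two facing slots break the ring. When locked, the lid's lugs lie along the pot's x axis
- slot1 (a point): middle of one slot in the collar's ring, at the ring's top (18 mm above the pot's floor), 93 mm from the pot's centre, +60 degrees (counter-clockwise from above) from the pot's +x axis. The slot is 32 mm wide. The ring: inner radius 90 mm, underside 12 mm above the floor; the groove beneath it reaches out to 98 mm radius
- slot2 (a point): the same for the facing slot, at -120 degrees
- lock1 (a point): point on the ring's top above where a lug lies when locked, 93 mm from the pot's centre, on the pot's +x axis. A lug let down through a slot can turn only clockwise from above, by 60 degrees, until it meets a fixed stop here; under the ring the lid cannot be lifted
- lock2 (a point): the same for the facing lug, on the pot's -x axis
- seat (a point): the centre of the pot's inside floor (12 mm above the bench); axes those of the pot
- spigot1 (a point): the foot, on the pot's floor, of an upright steel spigot of 18 mm diameter, 44 mm tall with a tapered top, 50 mm from the pot's centre, at 45 degrees of the pot's axes
- spigot2 (a point): the foot, on the pot's floor, of an upright steel spigot of 18 mm diameter, 44 mm tall with a tapered top, 50 mm from the pot's centre, at 135 degrees of the pot's axes
- spigot3 (a point): the foot, on the pot's floor, of an upright steel spigot of 18 mm diameter, 44 mm tall with a tapered top, 50 mm from the pot's centre, at 225 degrees of the pot's axes
- spigot4 (a point): the foot, on the pot's floor, of an upright steel spigot of 18 mm diameter, 44 mm tall with a tapered top, 50 mm from the pot's centre, at 315 degrees of the pot's axes
- lid: the pot's lid: grey dome, open below, 171 mm across and 100 mm tall with a black bar handle on top, about 0.35 kg. Inside 162 mm clear across, 96 mm high. Two lugs at its lower rim on the lid's +x and -x sides reach out to 95 mm radius, 20 mm wide, 8 mm high. Origin: centre of the lower rim plane, z up. It starts locked on the pot, rim on the pot's floor; same after a half turn
- handle (a point): the middle of the lid's bar handle, 124 mm above the lower rim; the bar is 90 mm long along the lid's x axis (the line of the lugs), 16 mm wide, and stands from 100 to 136 mm above the rim. Locked, the lid has 4 mm of up-and-down play under the collar's ring
- mat: black rubber mat on the bench, 220 x 220 mm, 3 mm thick, where the lid is set down. Origin: centre of its underside
- carrier1: tube carrier: black sleeve 36 mm in diameter with a grey-capped tube; 90 mm tall in all, weighted steel foot flange 54 mm across and 6 mm high, the cap (top 12 mm) 28 mm across. From below it has a bore 22 mm wide and 50 mm deep that goes over a spigot. 0.12 kg. Origin: centre of its underside, z up. May be absent (None). Home on a spigot, its foot stands on the floor of the pot
- carrier2: tube carrier: black sleeve 36 mm in diameter with a grey-capped tube; 90 mm tall in all, weighted steel foot flange 54 mm across and 6 mm high, the cap (top 12 mm) 28 mm across. From below it has a bore 22 mm wide and 50 mm deep that goes over a spigot. 0.12 kg. Origin: centre of its underside, z up. May be absent (None). Home on a spigot, its foot stands on the floor of the pot
- carrier3: tube carrier: black sleeve 36 mm in diameter with a grey-capped tube; 90 mm tall in all, weighted steel foot flange 54 mm across and 6 mm high, the cap (top 12 mm) 28 mm across. From below it has a bore 22 mm wide and 50 mm deep that goes over a spigot. 0.12 kg. Origin: centre of its underside, z up. May be absent (None). Home on a spigot, its foot stands on the floor of the pot
- carrier4: tube carrier: black sleeve 36 mm in diameter with a grey-capped tube; 90 mm tall in all, weighted steel foot flange 54 mm across and 6 mm high, the cap (top 12 mm) 28 mm across. From below it has a bore 22 mm wide and 50 mm deep that goes over a spigot. 0.12 kg. Origin: centre of its underside, z up. May be absent (None). Home on a spigot, its foot stands on the floor of the pot
- jar: squat specimen jar, 54 mm across, 60 mm tall; belongs to the bench, leave it where it stands. Origin: centre of its underside
- reagent: amber bottle, 56 mm across, 115 mm tall; belongs to the bench, leave it where it stands. Origin: centre of its underside
- label_roll: paper label roll lying flat, 76 mm across, 30 mm tall; belongs to the bench, leave it where it stands. Origin: centre of its underside
- timer: white timer, 50 x 70 mm, 30 mm tall; belongs to the bench, leave it where it stands. Origin: centre of its underside
- beaker: white open beaker, 60 mm across, 70 mm tall; belongs to the bench, leave it where it stands. Origin: centre of its underside
- specimen: small white-capped jar, 48 mm across, 55 mm tall; belongs to the bench, leave it where it stands. Origin: centre of its underside
There are look-alikes about, which are no part of the job. Leave any blue look-alike of the carrier4 alone.

How it is judged:
On the way, in this order (a step that is already met when the one before it is completed fails the run):
1. the lid is unlocked, off the pot and standing upright on the rubber mat, released (horizontal distance between lid and mat below 0.06 m and height (world z) of lid below 0.01 m and angle between lid's own z axis and vertical below 0.1 rad and contact force between the fingers and lid below 0.5 N), for 0.2 s.
2. every carrier is pushed fully home on a spigot and released (z of carrier1 in the frame of seat between -0.004 and 0.004 m and angle between each of carrier1, carrier2, carrier3, carrier4's own z axis and vertical below 0.12 rad and (horizontal distance between carrier1 and spigot1 below 0.006 m or horizontal distance between carrier1 and spigot2 below 0.006 m or horizontal distance between carrier1 and spigot3 below 0.006 m or horizontal distance between carrier1 and spigot4 below 0.006 m) and z of carrier2 in the frame of seat between -0.004 and 0.004 m and (horizontal distance between carrier2 and spigot1 below 0.006 m or horizontal distance between carrier2 and spigot2 below 0.006 m or horizontal distance between carrier2 and spigot3 below 0.006 m or horizontal distance between carrier2 and spigot4 below 0.006 m) and z of carrier3 in the frame of seat between -0.004 and 0.004 m and (horizontal distance between carrier3 and spigot1 below 0.006 m or horizontal distance between carrier3 and spigot2 below 0.006 m or horizontal distance between carrier3 and spigot3 below 0.006 m or horizontal distance between carrier3 and spigot4 below 0.006 m) and z of carrier4 in the frame of seat between -0.004 and 0.004 m and (horizontal distance between carrier4 and spigot1 below 0.006 m or horizontal distance between carrier4 and spigot2 below 0.006 m or horizontal distance between carrier4 and spigot3 below 0.006 m or horizontal distance between carrier4 and spigot4 below 0.006 m) and contact force between the fingers and carrier1 below 0.5 N and contact force between the fingers and carrier2 below 0.5 N and contact force between the fingers and carrier3 below 0.5 N and contact force between the fingers and carrier4 below 0.5 N), for 0.2 s.
At the end, for the whole second after the job is handed in: Every carrier present is upright (within 0.12 rad) on a spigot (within 6 mm) with its foot on the pot's floor (within 4 mm); the lid is centred on the pot within 6 mm, its rim on the floor within 4 mm, level within 0.05 rad, its lugs within 0.15 rad of the locked direction, at rest (z of carrier1 in the frame of seat between -0.004 and 0.004 m and angle between each of carrier1, carrier2, carrier3, carrier4's own z axis and vertical below 0.12 rad and (horizontal distance between carrier1 and spigot1 below 0.006 m or horizontal distance between carrier1 and spigot2 below 0.006 m or horizontal distance between carrier1 and spigot3 below 0.006 m or horizontal distance between carrier1 and spigot4 below 0.006 m) and z of carrier2 in the frame of seat between -0.004 and 0.004 m and (horizontal distance between carrier2 and spigot1 below 0.006 m or horizontal distance between carrier2 and spigot2 below 0.006 m or horizontal distance between carrier2 and spigot3 below 0.006 m or horizontal distance between carrier2 and spigot4 below 0.006 m) and z of carrier3 in the frame of seat between -0.004 and 0.004 m and (horizontal distance between carrier3 and spigot1 below 0.006 m or horizontal distance between carrier3 and spigot2 below 0.006 m or horizontal distance between carrier3 and spigot3 below 0.006 m or horizontal distance between carrier3 and spigot4 below 0.006 m) and z of carrier4 in the frame of seat between -0.004 and 0.004 m and (horizontal distance between carrier4 and spigot1 below 0.006 m or horizontal distance between carrier4 and spigot2 below 0.006 m or horizontal distance between carrier4 and spigot3 below 0.006 m or horizontal distance between carrier4 and spigot4 below 0.006 m) and horizontal distance between lid and seat below 0.006 m and z of lid in the frame of seat between -0.004 and 0.004 m and angle between lid's own z axis and vertical below 0.05 rad and angle between the x axis of lid and the x axis of pot, either way round below 0.15 rad and linear speed of lid below 0.02 m/s); the robot touches nothing.
It fails at once if another thing on the bench is moved more than 50 mm or knocked over (distance of any of jar, reagent, label_roll, timer, beaker, specimen from where it was at the start of the episode above 0.05 m or angle between any of jar, reagent, label_roll, timer, beaker, specimen's own z axis and vertical above 0.6 rad).
Of carrier1, carrier2, carrier3, carrier4 only 2 to 4 are there at a start; the rules pass over those that are not, and their reading is None.
At some moment in a run one of carrier1, carrier2, carrier3, carrier4 may be knocked a few centimetres aside while the robot is not near it.
Once in a run the grip may slacken for a moment while it holds something.
It also fails if it takes over 210 s, if anything falls off the work surface, if the arm or the gripper's body presses on something with over 40 N, if the wrist force passes 120 N, or if a joint passes its speed limit or range.

ROBOT

A 7-joint arm with a two-finger parallel gripper is mounted at the origin on the work surface. World frame = base frame: x ahead of the robot, y to its left, z up, the work surface at z = 0. Lengths are in m, angles in rad, forces in N, time in s.
With the tool pointing down it reaches from about 0.425 to 1.025 m from the base axis. Payload 9.4 kg.
Tool frame: the origin (TCP) lies between the finger pads; the fingertips stand 11 mm ahead of it and the grasp point (between the pads) lies 8 mm behind it; z points along the fingers, x is the direction in which the jaws open and shut, and the axes are right-handed (so a half turn about z gives the same grasp; the last joint's range is limited). The gripper opens to 85 mm and grips with 20 to 120 N. Pads are 22 mm wide; open, the fingers measure 114 mm over their backs; the gripper's body (76 mm by 85 mm) begins 54 mm behind the grasp point. The pads swing forward as they close: fully open they stand 13 mm farther back than shut.
Start: joints at [-1.311, 0.599, -0.003, 1.599, 0.002, 0.943, -0.08], TCP at [0.24, 0.684, 0.242] pointing down, gripper open.
Joint ranges: [-2.57, 2.57], [-0.35, 1.97], [-1.29, 1.29], [0.11, 2.56], [-1.05, 4.19], [0.11, 1.86], [-2.63, 2.63]. Speed limits (rad/s): [2.22, 2.22, 3.01, 3.01, 3.14, 3.14, 3.14].

INTERFACE

Orientations are given as a unit quaternion [x, y, z, w].
In Python, from workcell import * gives the robot as it stands. The module is installed in compiled form; this text tells all that it offers. Calls block until the motion is done:
- movep(position, orientation): joint-space move of the TCP to a pose.
- movel(position, velocity=0.15, orientation=None): straight line of the TCP; orientation=None keeps the orientation; velocity is the mean speed in m/s.
- move_joints(angles): joint-space move.
- set_gripper(opening): opening from 0.0 (shut) to 1.0 (fully open); the grip force is fixed at half the most; returns when the fingers have stopped.
- wait(seconds).
- inverse_kinematics(position, orientation): joint angles nearest the present ones, or None.
- get_state(): the state.
- snapshot(name): name is "side" or "top"; returns a dict with "pixels" (400x640x3 uint8, blue, green, red), "intrinsics" (3x3 intrinsics, pixels), "extrinsics" (4x4, takes a point from camera to world coordinates). Camera axes: x right, y up, looking along -z (the intrinsics and any distortion apply to the point x, -y, -z); pixel columns grow to the right and rows downward; lengths in m; the calibration is good to about 2 mm. A picture is of the moment at which its call begins. There is no depth.
A pose or a line that the arm cannot do raises MotionError and nothing moves.
- hand_in(): hands the job in, once; it reports no verdict.
Trained networks look in the newest picture that a camera, given by its name, has taken for a name from the list of things; names that differ only in an ending like _2 or _b are one class to them, and where a whole thing is asked for, a point or a joint stands for the part that bears it (a point fixed in the world has none). Each returns a list of dicts, best first, with "confidence" (0 to 1); they miss things now and then, are a little off and sometimes report something else, mostly with a low value. They report only what shows in the picture. A call takes as long as a camera call. They do not tell look-alikes from the thing itself.
- search_frame(camera, name): "uv" ([column, row] in pixels, amid what is visible of it).
- mark_of(camera, name): "uv" ([column, row] in pixels: a listed point, or the origin of a listed thing).
The state is a dict: "time_s": time; "joint_pos": joint angles; "qvel": joint speeds; "joint_torque": joint torques, N m; "tcp_pos": TCP position; "orientation": TCP orientation; "contact_force": force on the tool from outside, world axes, zero at the start; "ft_torque": the same for the moment, N m; "opening": opening from 0.0 (shut) to 1.0 (fully open).
Only numpy, scipy, OpenCV 4.12 (cv2) and the standard library are available. Lean on these libraries where they do the work, as an engineer would, in place of code of your own. Each camera call takes 0.05 s, during which the arm holds its last target. There are 200 camera calls.

## Working session

There is one attempt and no reset: what is moved stays moved. The work goes in short steps, each a Python script; the robot and the scene stay as the last script left them, time stands still between calls to the robot, and variables do not carry over. Pictures are saved under pics/ and viewed, about 12 in all and at most 16, crops included, and the job is handed in when it is done.

```bash
mkdir -p pics; cat > h.py <<'E'
from workcell import *
import numpy as np, cv2
from scipy.spatial.transform import Rotation as R
def snap(cam,fn=None):
    s=snapshot(cam)
    if fn: cv2.imwrite('pics/'+fn,s['pixels'])
    return s
def ray(s,uv):
    K=np.array(s['intrinsics']);E=np.array(s['extrinsics'])
    p=np.linalg.inv(K)@[uv[0],uv[1],1.]
    return E[:3,3],E[:3,:3]@np.array([p[0],-p[1],-p[2]])
def atz(s,uv,z):
    o,d=ray(s,uv);return o+d*(z-o[2])/d[2]
def proj(s,P):
    K=np.array(s['intrinsics']);E=np.array(s['extrinsics'])
    c=E[:3,:3].T@(np.array(P)-E[:3,3]);q=K@[c[0],-c[1],-c[2]];return q[:2]/q[2]
def tri(s1,u1,s2,u2):
    A=[];b=[]
    for s,u in((s1,u1),(s2,u2)):
        o,d=ray(s,u);d/=np.linalg.norm(d);M=np.eye(3)-np.outer(d,d);A.append(M);b.append(M@o)
    x=np.linalg.lstsq(np.vstack(A),np.hstack(b),rcond=None)[0]
    return x,np.linalg.norm(np.vstack(A)@x-np.hstack(b))
def down(yaw): # tool z down, jaw axis x along yaw
    return R.from_matrix(np.array([[np.cos(yaw),np.sin(yaw),0],[np.sin(yaw),-np.cos(yaw),0],[0,0,-1]])).as_quat()
E
python3 - <<'E'
from h import *
a=snap('top','top0.png');b=snap('side','side0.png')
for n,s in(('top',a),('side',b)):
    print(n,np.round(s['extrinsics'],3).tolist(),np.round(s['intrinsics'],1).tolist(), [k for k in s])
zs={'pot':0,'handle':.136,'lid':.012,'mat':0,'carrier1':0,'slot1':.03,'slot2':.03,'lock1':.03,'lock2':.03,'seat':.012,'jar':0,'reagent':0,'label_roll':0,'timer':0,'beaker':0,'specimen':0,'spigot1':.012}
for n,z in zs.items():
    for c,s in(('top',a),('side',b)):
        for r in mark_of(c,n)[:6]:
            if r['confidence']>.25: print(n,c,np.round(r['uv'],1),round(r['confidence'],2),np.round(atz(s,r['uv'],z)[:2],3))
print(get_state())
E
```

```text
top [[-0.005, 0.986, -0.165, 0.368], [-1.0, -0.008, -0.02, -0.051], [-0.022, 0.165, 0.986, 1.284], [0.0, 0.0, 0.0, 1.0]] [[433.5, 0.0, 321.3], [0.0, 433.5, 202.2], [0.0, 0.0, 1.0]] ['pixels', 'intrinsics', 'extrinsics']
side [[-0.945, 0.234, -0.23, 0.339], [-0.328, -0.637, 0.697, 0.682], [0.016, 0.734, 0.679, 0.782], [0.0, 0.0, 0.0, 1.0]] [[414.5, 0.0, 323.3], [0.0, 414.5, 204.1], [0.0, 0.0, 1.0]] ['pixels', 'intrinsics', 'extrinsics']
pot side [320.4 246.7] 0.5 [0.559 0.03 ]
handle top [296.1 204.1] 0.79 [0.556 0.04 ]
handle side [316.1 214.1] 0.89 [0.562 0.056]
lid top [299.8 207.4] 0.73 [0.566 0.039]
lid side [319.1 245.3] 0.96 [0.561 0.037]
mat top [211.9 225.6] 0.92 [0.515 0.303]
mat top [447.3 240.4] 0.69 [ 0.466 -0.395]
mat side [296.9 346.4] 0.78 [0.515 0.298]
carrier1 top [434.2 197.2] 0.84 [ 0.596 -0.363]
carrier1 top [446.9 236.3] 0.75 [ 0.478 -0.394]
carrier1 top [376.9 231.2] 0.6 [ 0.495 -0.189]
carrier1 top [468.3 195.1] 0.55 [ 0.601 -0.464]
carrier1 side [369.7 198.7] 0.97 [ 0.488 -0.187]
carrier1 side [358.9 139.3] 0.71 [ 0.597 -0.464]
carrier1 side [392.5 158.9] 0.62
[... 1992 characters left out ...]
y([-1.31074985,  0.59931565, -0.00252858,  1.59934655,  0.00176859,
        0.94287779, -0.07979791]), 'qvel': array([-1.86910431e-03, -1.42900612e-03, -6.32975033e-04,  3.91174199e-06,
       -4.53310212e-04, -1.24389948e-04, -8.59991433e-05]), 'joint_torque': array([ 1.36203103e-04, -7.76198602e+01,  1.56377211e+00, -2.58379161e+01,
        1.24755103e-02,  2.07581630e-03,  6.16981708e-06]), 'tcp_pos': array([0.23954388, 0.68432049, 0.24228213]), 'orientation': array([ 8.15595114e-01,  5.78623029e-01,  2.26461145e-05, -1.57067135e-05]), 'contact_force': array([-0.44831974, -0.28506867,  0.52953145]), 'ft_torque': array([ 0.03765643, -0.04888526, -0.05024425]), 'opening': 0.995500083402039}
```

View images.

```bash
python3 - <<'E'
import cv2
a=cv2.imread('pics/top0.png');b=cv2.imread('pics/side0.png')
cv2.imwrite('pics/t1.png',cv2.resize(a[110:310,180:500],None,fx=2.5,fy=2.5,interpolation=cv2.INTER_CUBIC))
cv2.imwrite('pics/s1.png',cv2.resize(b[100:380,180:500],None,fx=2.1,fy=2.1,interpolation=cv2.INTER_CUBIC))
E
```

```text
(no output)
```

View pics/t1.png

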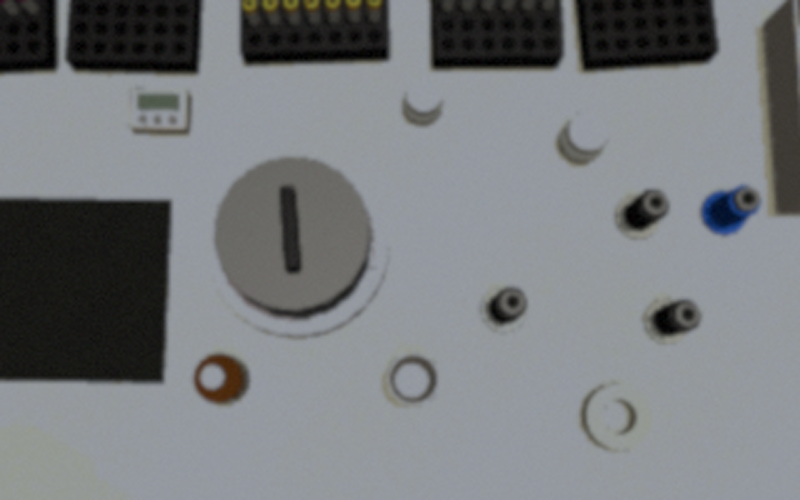

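View pics/s1.png

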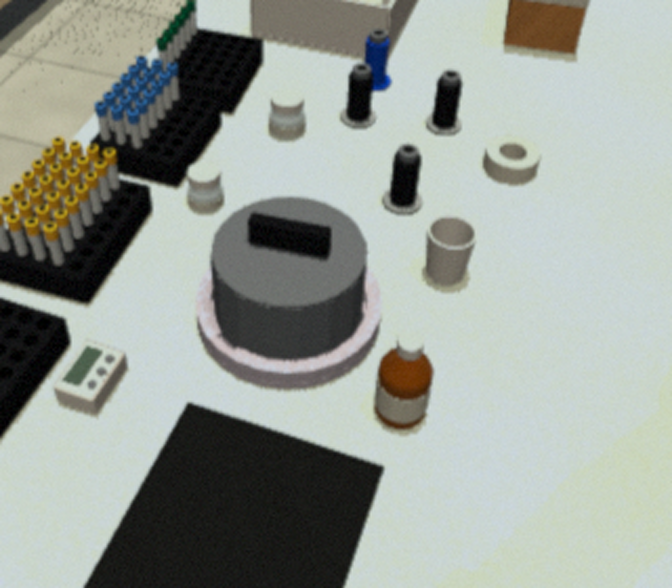

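Seen: the pot and lid sit at top (296,210). There are three black carriers, at top px (434,197), (447,236) and (377,231). The blue look-alike is at (468,195), so I'm leaving it alone. The mat is at (212,226). Next I'll fit the handle accurately and check reach for the twist.

```bash
cat >> h.py <<'E'
from scipy.optimize import minimize
def boxpts(x,y,yaw,lx,ly,z0,z1):
    c,s=np.cos(yaw),np.sin(yaw)
    return [(x+c*a-s*b,y+s*a+c*b,z) for a in(-lx/2,lx/2) for b in(-ly/2,ly/2) for z in(z0,z1)]
def mask_model(s,pts,sc=4):
    q=np.array([proj(s,p) for p in pts]);m=np.zeros((400*sc,640*sc),np.uint8)
    cv2.fillConvexPoly(m,cv2.convexHull(np.round((q+.5)*sc-.5).astype(np.int32)),255)
    return cv2.resize(m,(640,400),interpolation=cv2.INTER_AREA)/255.
def fit_handle(ss,x0,zrim):
    def cost(p):
        t=0
        for s in ss:
            m=mask_model(s,boxpts(p[0],p[1],p[2],.09,.016,zrim+.1,zrim+.136))
            g=cv2.cvtColor(s['pixels'],cv2.COLOR_BGR2GRAY).astype(float)
            u,v=proj(s,(x0[0],x0[1],zrim+.12)).astype(int)
            g=g[v-32:v+32,u-32:u+32];w=m[v-32:v+32,u-32:u+32]
            ring=(cv2.dilate(w,np.ones((9,9)))>0)
            A=np.c_[w[ring],np.ones(ring.sum())];r=np.linalg.lstsq(A,g[ring],rcond=None)
            t+=g[ring].var()and r[1][0]/ring.sum()/g[ring].var()
        return t
    best=None
    for yaw in x0[2]+np.array([-.08,0,.08]):
        r=minimize(cost,[x0[0],x0[1],yaw],method='Nelder-Mead',options=dict(initial_simplex=np.array([[x0[0],x0[1],yaw]]*4)+np.vstack([np.zeros(3),np.diag([.006,.006,.06])]),xatol=2e-4,fatol=1e-4,maxiter=150))
        if best is None or r.fun<best.fun: best=r
    return best.x,best.fun
E
python3 - <<'E'
from h import *
a=snap('top');b=snap('side')
for n,ss in(('top',[a]),('side',[b]),('both',[a,b])):
    p,f=fit_handle(ss,(.562,.04,.05),.012);print(n,np.round(p,4),np.degrees(p[2]),round(f,3))
p,_=fit_handle([a,b],(.562,.04,.05),.012)
for yaw in(p[2]+np.pi/2,p[2]-np.pi/2):
  for d in(0,np.pi/3):
    for pos in((p[0],p[1],.128),(p[0],p[1],.26),(.515,.3,.14)):
        q=inverse_kinematics(pos,down(yaw+d));print(round(yaw,2),round(d,2),pos,None if q is None else np.round(q,2))
E
```

```text
top [0.5636 0.0421 0.0727] 4.167484803143076 0.046
side [0.5635 0.0428 0.0913] 5.2282643783051705 0.086
both [0.5637 0.042  0.0752] 4.307634999669276 0.146
1.65 0 (np.float64(0.5637115688943187), np.float64(0.04201467031750117), 0.128) [-0.1   0.57 -0.11  2.06  0.12  0.52  1.35]
1.65 0 (np.float64(0.5637115688943187), np.float64(0.04201467031750117), 0.26) [-0.2   0.39  0.04  1.95 -0.02  0.8   1.49]
1.65 0 (0.515, 0.3, 0.14) [-0.55  0.58 -0.11  1.98  0.11  0.59  0.91]
1.65 1.05 (np.float64(0.5637115688943187), np.float64(0.04201467031750117), 0.128) [ 0.08  0.59 -0.37  2.05  0.38  0.57  2.14]
1.65 1.05 (np.float64(0.5637115688943187), np.float64(0.04201467031750117), 0.26) [ 0.02  0.4  -0.27  1.94  0.14  0.82  2.37]
1.65 1.05 (0.515, 0.3, 0.14) [-0.37  0.6  -0.38  1.97  0.36  0.63  1.72]
-1.5 0 (np.float64(0.5637115688943187), np.float64(0.04201467031750117), 0.128) [-0.56  0.64  0.59  2.09 -0.64  0.59 -1.02]
-1.5 0 (np.float64(0.5637115688943187), np.float64(0.04201467031750117), 0.26) [-0.7   0.48  0.78  1.98 -0.44  0.85 -1.18]
-1.5 0 (0.515, 0.3, 0.14) [-1.02  0.65  0.61  2.01 -0.6   0.66 -1.51]
-1.5 1.05 (np.float64(0.5637115688943187), np.float64(0.04201467031750117), 0.128) [-0.43  0.6   0.37  2.08 -0.41  0.53 -0.2 ]
-1.5 1.05 (np.float64(0.5637115688943187), np.float64(0.04201467031750117), 0.26) [-0.55  0.42  0.53  1.97 -0.29  0.82 -0.31]
-1.5 1.05 (0.515, 0.3, 0.14) [-0.85  0.6   0.34  2.   -0.34  0.59 -0.73]
```

```bash
cat >> h.py <<'E'
def st(tag=''):
    s=get_state();print(tag,'t%.1f'%s['time_s'],'tcp',np.round(s['tcp_pos'],4),'F',np.round(s['contact_force'],1),'T',np.round(s['ft_torque'],2),'op %.3f'%s['opening'],'j7 %.2f'%s['joint_pos'][6]);return s
def turn(d,n=6):
    for i in range(n):
        q=np.array(get_state()['joint_pos']) if i==0 else q
        q[6]+=d/n;move_joints(q)
E
python3 - <<'E'
from h import *
x,y,yaw=.5636,.0425,.075
o=down(yaw-np.pi/2)
movep((x,y,.22),o);st()
movel((x,y,.128),.1);st()
set_gripper(0.);s=st('grip')
np.save('lock.npy',np.r_[s['tcp_pos'],s['orientation']])
turn(np.radians(20),2);st('20')
E
```

```text
t4.5 tcp [0.5637 0.0436 0.2199] F [-0.  -0.2  0.7] T [-0.   -0.02  0.04] op 1.001 j7 -1.14
 t5.5 tcp [0.5639 0.0424 0.1285] F [0.8 0.2 1. ] T [-0.01  0.01 -0.04] op 1.004 j7 -1.02
grip t6.2 tcp [0.5638 0.0422 0.1282] F [ 0.7 -1.5  3.8] T [-0.28  0.01  0.16] op 0.181 j7 -1.02
20 t6.7 tcp [0.5638 0.0423 0.1282] F [ 0.9 -0.4  2.4] T [0.08 0.05 0.3 ] op 0.175 j7 -0.68
```

```bash
python3 - <<'E'
from h import *
turn(np.radians(40),4);wait(.2);s=st('60')
p=np.array(s['tcp_pos'])
for dz in(.006,.012,.018):
    movel(p+[0,0,dz],.04);s2=st(dz)
    if abs(s2['contact_force'][2])>20 : break
np.save('unlock.npy',np.r_[p,s['orientation']])
E
```

```text
60 t8.1 tcp [0.5638 0.0422 0.1282] F [ 0.1 -0.9  3.7] T [-0.2   0.08  0.05] op 0.178 j7 0.01
0.006 t8.4 tcp [0.5635 0.0423 0.1342] F [-0.5 -0.5 -3.7] T [-0.18  0.01 -0.02] op 0.174 j7 0.01
0.012 t8.7 tcp [0.5639 0.0422 0.1405] F [ 0.2  0.7 -4.1] T [-0.17  0.06  0.01] op 0.178 j7 0.00
0.018 t9.0 tcp [0.5639 0.0423 0.1465] F [-0.6  0.  -4.5] T [0.   0.02 0.01] op 0.180 j7 -0.01
```

```bash
python3 - <<'E'
from h import *
u=np.load('unlock.npy')
movel((u[0],u[1],.27),.2);st()
movel((.515,.30,.27),.2);s=st()
movel((.515,.30,.145),.15);st()
movel((.515,.30,u[2]-.009+.0005),.04);s=st('on mat')
set_gripper(.6);wait(.2);np.save('mat.npy',np.r_[s['tcp_pos'],s['orientation']])
movel((.515,.30,.24),.2);st('away')
E
```

```text
t9.8 tcp [0.5631 0.0425 0.269 ] F [-0.6  0.3 -4.1] T [-0.03 -0.02  0.03] op 0.172 j7 -0.16
 t11.2 tcp [0.5154 0.2985 0.2701] F [ 0.9  0.3 -4.5] T [-0.01 -0.05 -0.05] op 0.173 j7 -0.58
 t12.2 tcp [0.5156 0.3    0.1458] F [ 0.1 -0.7 -4.5] T [0.03 0.02 0.01] op 0.179 j7 -0.45
on mat t13.0 tcp [0.5151 0.2999 0.1196] F [-0.3  0.2 -4.4] T [ 0.01 -0.01  0.03] op 0.181 j7 -0.42
away t14.4 tcp [0.5143 0.3001 0.2392] F [ 0.2 -0.4 -0.1] T [ 0.08 -0.   -0.01] op 0.599 j7 -0.55
```

```bash
python3 - <<'E'
from h import *
move_joints([-1.311,0.599,-0.003,1.599,0.002,0.943,-0.08]);st()
a=snap('top','top1.png');b=snap('side','side1.png')
for n,z in(('spigot1',.012),('slot1',.03),('lock1',.03),('pot',0),('lid',.003),('carrier1',0)):
    for c,s in(('top',a),('side',b)):
        for r in mark_of(c,n)[:6]:
            if r['confidence']>.3: print(n,c,np.round(r['uv'],1),round(r['confidence'],2),np.round(atz(s,r['uv'],z)[:2],4))
A=cv2.resize(a['pixels'][140:290,230:360],None,fx=4,fy=4,interpolation=cv2.INTER_CUBIC)[:600]
B=cv2.resize(b['pixels'][190:310,250:390],None,fx=4,fy=4,interpolation=cv2.INTER_CUBIC)
cv2.imwrite('pics/A.png',A);cv2.imwrite('pics/B.png',B)
E
```

```text
t16.1 tcp [0.241  0.6836 0.2424] F [-0.6  0.2  0.1] T [0.02 0.04 0.07] op 0.602 j7 -0.08
spigot1 top [309.3 194.2] 0.78 [0.6059 0.0109]
spigot1 top [210.2 222. ] 0.66 [0.5245 0.3055]
spigot1 top [282.9 197.4] 0.58 [0.5969 0.0899]
spigot1 top [286.6 218.3] 0.56 [0.5339 0.0782]
spigot1 top [312.4 217.4] 0.56 [0.536  0.0017]
spigot1 top [245.5 158.1] 0.56 [0.7193 0.205 ]
spigot1 side [297.7 253.2] 0.93 [0.6008 0.0784]
spigot1 side [332.2 239.6] 0.91 [0.5361 0.0076]
spigot1 side [310.5 235.7] 0.88 [0.5918 0.0137]
spigot1 side [324.1 260.6] 0.75 [0.5331 0.0784]
slot1 top [271.7 195.1] 0.88 [0.6008 0.121 ]
slot1 top [325.1 220.5] 0.85 [ 0.5242 -0.036 ]
slot1 top [380.3 231.6] 0.63 [ 0.4907 -0.1955]
slot1 side [286.3 265.7] 0.84 [0.6054 0.1363]
slot1 side [344. 222.] 0.64 [ 0.5221 -0.0445]
lock1 top [297.7 175.9] 0.85 [0.6581 0.0445]
lock1 top [297.4 239.2] 0.7 [0.4703 0.0446]
lock1 top [378.3 230.5] 0.37 [ 0.4939 -0.1898]
lock1 side [282.1 232.1] 0.82 [0.6564 0.0421]
lock1 side [354.1 248.8] 0.74 [0.4728 0.0337]
pot top [301.2 215. ] 0.93 [0.5451 0.0358]
pot side [315.7 247.8] 0.93 [0.5692 0.0373]
lid top [379.5 228.8] 0.65 [ 0.5017 -0.1965]
lid top [212.1 224.1] 0.64 [0.5193 0.3021]
lid top [308.9 218.9] 0.43 [0.5328 0.0126]
lid side [295.  345.7] 0.97 [0.5187 0.2997]
lid side [277.9 198.1] 0.51 [ 0.7307 -0.0973]
carrier1 top [377.2 229.4] 0.78 [ 0.5003 -0.19  ]
carrier1 top [449.8 240.9] 0.58 [ 0.4648 -0.4021]
carrier1 top [469.2 193. ] 0.55 [ 0.6076 -0.4674]
carrier1 top [432.4 196.9] 0.52 [ 0.5967 -0.3573]
carrier1 side [389.8 159.8] 0.82 [ 0.4744 -0.3875]
carrier1 side [371.7 196.1] 0.82 [ 0.4857 -0.1999]
carrier1 side [347.7 155.5] 0.77 [ 0.6057 -0.3631]
carrier1 side [356.3 138.3] 0.76 [ 0.6066 -0.4668]
carrier1 side [298.  252.3] 0.7 [0.6052 0.066 ]
```

View pics/A.png

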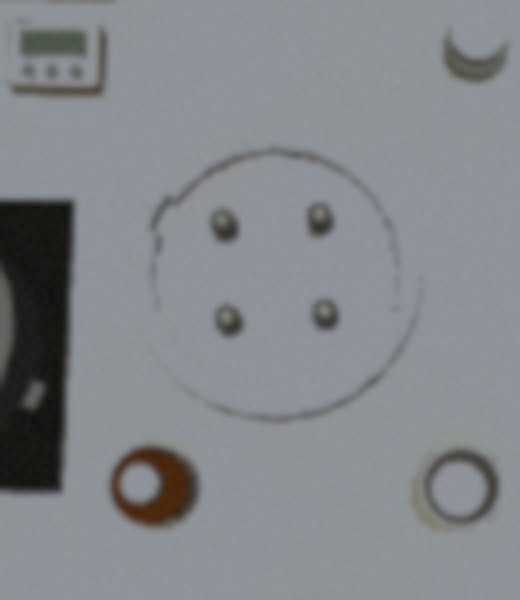

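View pics/B.png

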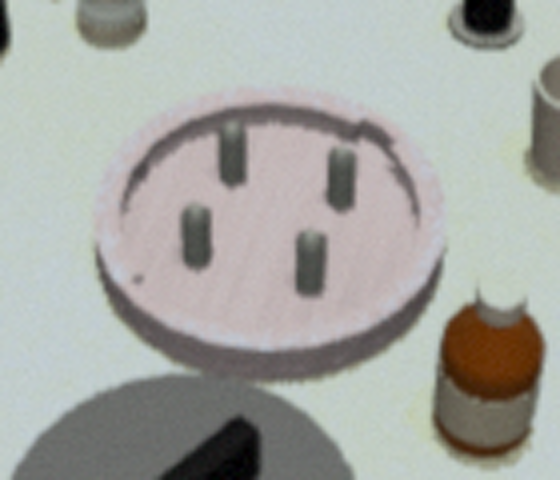

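```bash
cat >> h.py <<'E'
def cyl(x,y,r,z0,z1,n=24):
    t=np.linspace(0,2*np.pi,n,endpoint=False);return [(x+r*np.cos(k),y+r*np.sin(k),z) for z in(z0,z1) for k in t]
def fit_sum(s,models,p0,step,win):
    """models(p)->list of convex point lists, darkness silhouette fit; win=(u0,u1,v0,v1)"""
    u0,u1,v0,v1=win
    g=cv2.cvtColor(s['pixels'],cv2.COLOR_BGR2GRAY).astype(float)[v0:v1,u0:u1]
    def cost(p):
        w=np.zeros((v1-v0,u1-u0));ring=np.zeros_like(w,bool);t=0
        for pts in models(p):
            m=mask_model(s,pts)[v0:v1,u0:u1];r=cv2.dilate(m,np.ones((7,7)))>0
            A=np.c_[m[r],np.ones(r.sum())];q=np.linalg.lstsq(A,g[r],rcond=None);t+=q[1][0]/r.sum()
        return t
    r=minimize(cost,p0,method='Nelder-Mead',options=dict(initial_simplex=np.array([p0]*(len(p0)+1))+np.vstack([np.zeros(len(p0)),np.diag(step)]),xatol=1e-4,fatol=1e-2,maxiter=200))
    return r.x,r.fun
def spig(p,zs=(.012,.056)):
    return [cyl(p[0]+.05*np.cos(p[2]+k),p[1]+.05*np.sin(p[2]+k),.009,*zs) for k in np.pi/4+np.pi/2*np.arange(4)]
E
python3 - <<'E'
from h import *
a=snap('top');b=snap('side')
for n,s in(('top',a),('side',b)):
    c=proj(s,(.5638,.0423,.03)).astype(int)
    for p0 in([.5638,.0423,.075],[.567,.046,.05]):
        p,f=fit_sum(s,spig,p0,(.004,-.004,.04),(c[0]-55,c[0]+55,c[1]-50,c[1]+50));print(n,np.round(p,4),round(f,1))
print(fit_handle([a],(.515,.30,.075+np.pi/3),.003),fit_handle([b],(.515,.30,.075+np.pi/3),.003))
E
```

```text
top [0.5634 0.0423 0.0561] 333.4
top [0.563  0.0422 0.0586] 333.1
side [0.5627 0.0467 0.0477] 2042.1
side [0.563  0.0453 0.0491] 2032.3
(array([0.51508466, 0.30260986, 1.10835522]), np.float64(0.06492048430032452)) (array([0.51460854, 0.30292747, 1.13200722]), np.float64(0.07714612772156283))
```

```bash
cat >> h.py <<'E'
YAW=.055-np.pi/4
def sleeve(z=0): return lambda p:[cyl(p[0],p[1],.018,z+.008,z+.078)]
def fit_car(s,xy,z=0):
    c=proj(s,(xy[0],xy[1],z+.045)).astype(int)
    return fit_sum(s,sleeve(z),list(xy),(.005,-.005),(max(c[0]-40,0),c[0]+40,max(c[1]-40,0),c[1]+40))
def pick(x,y):
    movep((x,y,.19),down(YAW+np.pi/2))
    set_gripper(1.);movel((x,y,.052),.2)
    set_gripper(0.);s=st('sq1')
    if s['opening']<.3 or s['opening']>.55: print('odd opening')
    set_gripper(.75);turn(-np.pi/2,1);set_gripper(0.);s=st('sq2')
    return s
E
python3 - <<'E'
from h import *
a=snap('top');b=snap('side')
for xy in((.49,-.19),(.596,-.363),(.47,-.395)):
    print(xy,[np.round(np.r_[fit_car(s,xy)],4).tolist() if 0 else [np.round(v,4) for v in fit_car(s,xy)] for s in(a,b)])
E
```

```text
(0.49, -0.19) [[array([ 0.487 , -0.1981]), np.float64(302.2342)], [array([ 0.4871, -0.1976]), np.float64(1029.5895)]]
(0.596, -0.363) [[array([ 0.5966, -0.3598]), np.float64(438.4913)], [array([ 0.597 , -0.3601]), np.float64(2172.2153)]]
(0.47, -0.395) [[array([ 0.4722, -0.3883]), np.float64(439.1213)], [array([ 0.4723, -0.388 ]), np.float64(1027.8068)]]
```

```bash
python3 - <<'E'
from h import *
s=pick(.487,-.198)
p=s['tcp_pos'];movel((p[0],p[1],.19),.2);st('lift')
# above spigot 4 (pot frame 315 deg)
k=.055-np.pi/4;x,y=.5631+.05*np.cos(k),.0435+.05*np.sin(k)
movel((x,y,.19),.25);movel((x,y,.125),.15);s=st('hover')
a=snap('top','ha.png');b=snap('side','hb.png')
z=s['tcp_pos'][2]-.052
for n,q in(('top',a),('side',b)):
    print(n,fit_sum(q,lambda p:[cyl(p[0],p[1],.018,z+.008,z+.035)],[x,y],(.004,-.004),(lambda c:(c[0]-40,c[0]+40,c[1]-40,c[1]+40))(proj(q,(x,y,z+.04)).astype(int))))
u=proj(b,(x,y,.06)).astype(int);cv2.imwrite('pics/B2.png',cv2.resize(b['pixels'][u[1]-60:u[1]+60,u[0]-70:u[0]+70],None,fx=4,fy=4,interpolation=cv2.INTER_CUBIC))
E
```

```text
sq1 t22.0 tcp [ 0.4874 -0.198   0.0531] F [-1.3  0.9 11.1] T [0.03 0.37 0.08] op 0.411 j7 1.50
sq2 t24.2 tcp [ 0.4872 -0.1981  0.0524] F [-1.  -0.1  5.9] T [-0.    0.21  0.06] op 0.413 j7 -0.07
lift t25.0 tcp [ 0.4867 -0.1977  0.1892] F [ 1.1  0.1 -0.4] T [-0.    0.03  0.02] op 0.411 j7 -0.17
hover t26.7 tcp [0.6004 0.0092 0.1254] F [ 0.5  0.4 -1. ] T [ 0.06  0.01 -0.02] op 0.412 j7 -0.50
top (array([0.66841404, 0.08361385]), np.float64(2.416032566797066))
side (array([0.59971898, 0.01206234]), np.float64(2184.0818737309355))
```

View pics/B2.png

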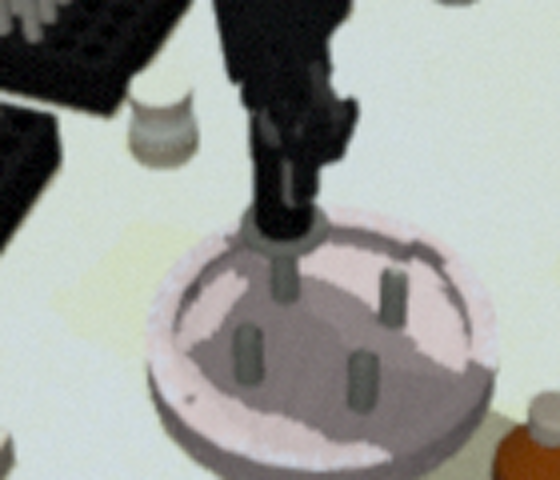

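```bash
cat >> h.py <<'E'
def lower(x,y,z0,zend,step=.006,fmax=12):
    z=z0
    while z>zend+1e-4:
        z=max(z-step,zend);movel((x,y,z),.06);s=get_state();F=s['contact_force']
        if F[2]>fmax or np.hypot(F[0],F[1])>fmax or s['opening']>.6 or s['opening']<.3: st('STOP z=%.4f'%z);return False
        if np.hypot(*F[:2])>3 or F[2]>4: st('z=%.4f'%z)
    st('end');return True
E
python3 - <<'E'
from h import *
k=.055-np.pi/4;x,y=.5631+.05*np.cos(k),.0435+.05*np.sin(k)
lower(x,y,.125,.066)
E
```

```text
z=0.1010 t27.8 tcp [0.6009 0.0091 0.1007] F [ 2.3 -3.4 -2.5] T [-0.99 -0.67 -0.03] op 0.409 j7 -0.49
z=0.0950 t28.0 tcp [0.601  0.0089 0.0945] F [ 4.5 -5.3 -4.7] T [-1.47 -0.93  0.01] op 0.415 j7 -0.48
z=0.0890 t28.3 tcp [0.6009 0.0088 0.0885] F [ 2.5 -5.4 -5.3] T [-1.61 -0.92 -0.05] op 0.412 j7 -0.48
z=0.0830 t28.5 tcp [0.6009 0.0087 0.0824] F [ 3.1 -6.  -5.6] T [-1.51 -0.89 -0.01] op 0.411 j7 -0.48
z=0.0770 t28.8 tcp [0.6009 0.0087 0.0764] F [ 3.6 -6.5 -5.3] T [-1.49 -0.84 -0.04] op 0.411 j7 -0.47
z=0.0710 t29.0 tcp [0.6009 0.0087 0.0704] F [ 4.2 -6.6 -6.1] T [-1.55 -0.88 -0.  ] op 0.412 j7 -0.47
z=0.0660 t29.3 tcp [0.6009 0.0086 0.0654] F [ 4.7 -6.4 -6.1] T [-1.53 -0.87 -0.02] op 0.409 j7 -0.47
end t29.3 tcp [0.6009 0.0086 0.0654] F [ 4.7 -6.4 -6.1] T [-1.53 -0.87 -0.02] op 0.409 j7 -0.47
```

```bash
python3 - <<'E'
from h import *
k=.055-np.pi/4;x,y=.5631+.05*np.cos(k),.0435+.05*np.sin(k)
for d in((.001,-.0015),(.002,-.003),(.003,-.0045)):
    movel((x+d[0],y+d[1],.066),.03);wait(.2);st(d)
E
```

```text
(0.001, -0.0015) t29.7 tcp [0.6011 0.0085 0.0659] F [-0.2 -3.1 -2.6] T [-0.85 -0.15  0.03] op 0.416 j7 -0.47
(0.002, -0.003) t30.2 tcp [0.6023 0.0075 0.0661] F [ 0.2 -0.4 -1.4] T [ 0.   -0.02  0.02] op 0.411 j7 -0.46
(0.003, -0.0045) t30.6 tcp [0.6033 0.0057 0.066 ] F [ 0.5  0.1 -0.1] T [-0.01 -0.02 -0.01] op 0.412 j7 -0.46
```

```bash
python3 - <<'E'
from h import *
def probe(p,d):
    p=np.array(p,float)
    for i in range(10):
        movel((*p,.066),.03);wait(.15);s=get_state();F=s['contact_force']
        if -np.dot(F[:2],d)>2.5: break
        p=p+.0008*np.array(d)
    q=s['tcp_pos'][:2];print(d,'contact',np.round(q,4),np.round(F,1));return q
c=(.6030,.0060)
a=probe(c,(1,0));b=probe(c,(-1,0));xc=(a[0]+b[0])/2
e=probe((xc,.006),(0,-1));f=probe((xc,.006),(0,1));print('centre',xc,(e[1]+f[1])/2)
movel((xc,(e[1]+f[1])/2,.066),.03);wait(.2);st()
E
```

```text
(1, 0) contact [0.6043 0.006 ] [-4.2  0.2  1.1]
(-1, 0) contact [0.5999 0.006 ] [ 5.7  0.3 -4.7]
(0, -1) contact [0.6021 0.0043] [-0.2  4.3 -0.8]
(0, 1) contact [0.6021 0.0086] [ 0.5 -3.9 -1.9]
centre 0.6021179506307084 0.006476937132553822
 t38.7 tcp [0.6021 0.0069 0.066 ] F [ 0.9 -0.7 -1.1] T [ 0.01 -0.03  0.06] op 0.407 j7 -0.46
```

```bash
python3 - <<'E'
from h import *
for z in(.0645,.0635,.0625):
    movel((.6021,.0066,z),.03);s=st(z)
    if s['contact_force'][2]>8: break
set_gripper(.65);wait(.1);st('rel')
movel((.6021,.0066,.19),.2);st()
move_joints([-1.311,0.599,-0.003,1.599,0.002,0.943,-0.08])
a=snap('top','top2.png');b=snap('side','side2.png')
for xy,z in(((.6021,.0066),.012),((.5966,-.3598),0),((.4722,-.388),0)):
    print(xy,[[np.round(v,4) for v in fit_car(s,xy,z)] for s in(a,b)])
st()
c=proj(b,(.5638,.0423,.03)).astype(int)
cv2.imwrite('pics/B3.png',cv2.resize(b['pixels'][100:310,240:420],None,fx=2.8,fy=2.8,interpolation=cv2.INTER_CUBIC))
E
```

```text
0.0645 t38.9 tcp [0.6022 0.0068 0.0645] F [ 0.7  0.  -0.6] T [ 0.08 -0.01  0.02] op 0.415 j7 -0.46
0.0635 t39.2 tcp [0.6022 0.0067 0.0644] F [-3.1  0.8 10.3] T [ 0.1   0.52 -0.01] op 0.415 j7 -0.46
rel t39.6 tcp [0.6021 0.0066 0.0634] F [-0.8 -0.3  0.4] T [ 0.03 -0.01 -0.04] op 0.648 j7 -0.46
 t40.4 tcp [0.6016 0.0069 0.1892] F [-0.1  0.4  0.4] T [-0.03 -0.02 -0.05] op 0.650 j7 -0.54
(0.6021, 0.0066) [[array([0.6004, 0.0093]), np.float64(341.8305)], [array([0.6004, 0.0113]), np.float64(968.8452)]]
(0.5966, -0.3598) [[array([ 0.5965, -0.3598]), np.float64(443.5258)], [array([ 0.597 , -0.3599]), np.float64(2160.3523)]]
(0.4722, -0.388) [[array([ 0.4722, -0.3882]), np.float64(440.9114)], [array([ 0.472, -0.388]), np.float64(1040.0941)]]
 t43.2 tcp [0.2403 0.6841 0.2426] F [-0.   0.  -0.4] T [-0.03  0.01 -0.07] op 0.646 j7 -0.08
```

View pics/B3.png

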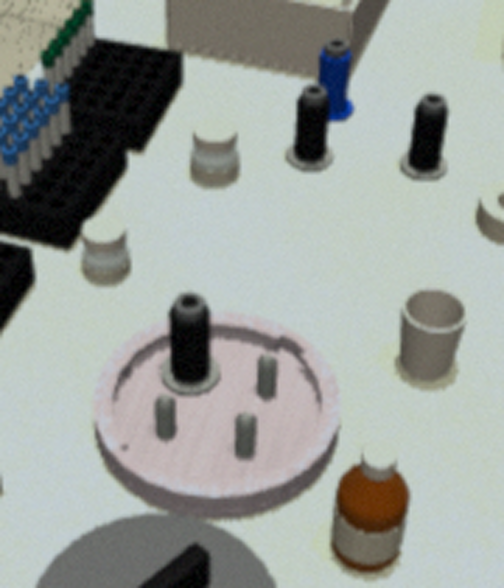

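```bash
cat >> h.py <<'E'
def carry(x,y,tx,ty):
    s=pick(x,y);zo=s['tcp_pos'][2];p=s['tcp_pos']
    movel((p[0],p[1],.10),.15);st('up')
    movel((p[0],p[1],.19),.25);movel((tx,ty,.19),.3);movel((tx,ty,.125),.2);s=st('hover')
    if not(.38<s['opening']<.45): return False
    return lower(tx,ty,.125,.068)
E
python3 - <<'E'
from h import *
print(carry(.5975,-.3615,.5981,.0771))
E
```

```text
sq1 t48.9 tcp [ 0.5979 -0.3617  0.0535] F [-1.9  1.5  8.8] T [ 0.31  0.37 -0.04] op 0.416 j7 1.60
sq2 t51.0 tcp [ 0.5977 -0.3617  0.0526] F [-0.4  1.4  5.1] T [0.05 0.12 0.  ] op 0.421 j7 0.03
up t51.5 tcp [ 0.5978 -0.3614  0.0999] F [-0.6 -0.3 -1.4] T [-0.   -0.03 -0.  ] op 0.419 j7 0.01
hover t54.1 tcp [0.5983 0.0759 0.1251] F [-0.3  0.2 -1. ] T [ 0.04 -0.02 -0.02] op 0.421 j7 -0.62
end t56.6 tcp [0.598  0.0771 0.0678] F [-0.3  0.  -1.8] T [ 0.02 -0.04  0.05] op 0.416 j7 -0.59
True
```

```bash
cat >> h.py <<'E'
HOME=[-1.311,0.599,-0.003,1.599,0.002,0.943,-0.08]
def seat(x,y):
    for z in(.0655,.0645,.0635,.0625,.0615):
        movel((x,y,z),.03);s=st(z)
        if s['contact_force'][2]>8: break
    set_gripper(.65);wait(.1);movel((x,y,.19),.2);move_joints(HOME)
def look(fn,pts):
    a=snap('top','t'+fn);b=snap('side','s'+fn)
    for xy,z in pts: print(xy,[[np.round(v,4) for v in fit_car(s,xy,z)] for s in(a,b)])
    return a,b
E
python3 - <<'E'
from h import *
seat(.5981,.0771)
a,b=look('3.png',[((.6004,.0093),.012),((.5966,.080),.012),((.4722,-.388),0)]);st()
cv2.imwrite('pics/B4.png',cv2.resize(b['pixels'][100:310,240:420],None,fx=2.8,fy=2.8,interpolation=cv2.INTER_CUBIC))
E
```

```text
0.0655 t56.9 tcp [0.598  0.0771 0.0654] F [-0.1  0.1 -1.6] T [0.06 0.01 0.01] op 0.418 j7 -0.59
0.0645 t57.1 tcp [0.5982 0.0771 0.0647] F [0.1 0.7 0.8] T [0.01 0.1  0.01] op 0.417 j7 -0.59
0.0635 t57.4 tcp [0.5982 0.0772 0.0645] F [-2.7  0.7 11.3] T [0.01 0.63 0.01] op 0.418 j7 -0.59
(0.6004, 0.0093) [[array([0.6003, 0.0094]), np.float64(344.5945)], [array([0.6007, 0.0106]), np.float64(2124.4903)]]
(0.5966, 0.08) [[array([0.5964, 0.0797]), np.float64(372.0567)], [array([0.5963, 0.0807]), np.float64(1690.5913)]]
(0.4722, -0.388) [[array([ 0.4726, -0.3883]), np.float64(438.7016)], [array([ 0.472, -0.388]), np.float64(1047.1558)]]
 t61.2 tcp [0.2404 0.6841 0.2426] F [ 0.5 -0.3 -0.2] T [ 0.    0.01 -0.02] op 0.650 j7 -0.08
```

View pics/B4.png

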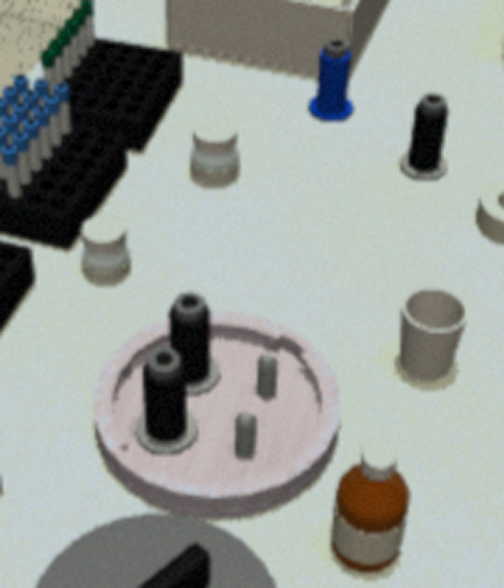

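Two carriers are seated and the third hasn't moved. It goes onto spigot 3.

```bash
python3 - <<'E'
from h import *
if carry(.473,-.3895,.5315,.0027):
    seat(.5315,.0027)
    a,b=look('4.png',[((.6004,.0093),.012),((.5966,.080),.012),((.530,.0057),.012)])
    print(fit_handle([a],(.515,.3026,1.122),.003),fit_handle([b],(.515,.3026,1.122),.003))
    cv2.imwrite('pics/B5.png',cv2.resize(b['pixels'][100:400,220:420],None,fx=2,fy=2,interpolation=cv2.INTER_CUBIC))
st()
E
```

```text
sq1 t66.8 tcp [ 0.4733 -0.3897  0.0534] F [-2.   1.8 11.9] T [0.31 0.44 0.05] op 0.418 j7 1.97
sq2 t68.9 tcp [ 0.4732 -0.3897  0.0526] F [0.2 0.  7.4] T [0.19 0.21 0.05] op 0.422 j7 0.40
up t69.4 tcp [ 0.4733 -0.3894  0.0998] F [ 0.4  0.2 -2. ] T [-0.   -0.02 -0.04] op 0.422 j7 0.36
hover t71.9 tcp [0.5314 0.0014 0.1252] F [ 0.9 -0.  -1.2] T [-0.07  0.01  0.02] op 0.421 j7 -0.27
end t74.4 tcp [0.5315 0.0027 0.0679] F [-1.3 -1.  -2. ] T [0.01 0.01 0.02] op 0.425 j7 -0.20
0.0655 t74.6 tcp [0.5315 0.0027 0.0654] F [ 0.3 -0.2 -1.5] T [-0.03  0.01  0.01] op 0.417 j7 -0.20
0.0645 t74.9 tcp [0.5315 0.0027 0.0647] F [-1.4  0.4  0.4] T [ 0.01  0.05 -0.01] op 0.418 j7 -0.20
0.0635 t75.1 tcp [0.5316 0.0027 0.0645] F [-3.8  0.6 15.8] T [0.18 0.7  0.01] op 0.419 j7 -0.20
(0.6004, 0.0093) [[array([0.6003, 0.0094]), np.float64(340.9216)], [array([0.6006, 0.0118]), np.float64(2144.3048)]]
(0.5966, 0.08) [[array([0.5966, 0.0798]), np.float64(376.1324)], [array([0.5962, 0.0807]), np.float64(1682.7163)]]
(0.53, 0.0057) [[array([0.53  , 0.0057]), np.float64(282.5271)], [array([0.5301, 0.0072]), np.float64(975.9672)]]
(array([0.51536539, 0.30326237, 1.10913755]), np.float64(0.06357339021033293)) (array([0.51458575, 0.30295056, 1.1300566 ]), np.float64(0.0743048758630383))
 t79.1 tcp [0.2403 0.6841 0.2426] F [-0.3 -0.3  0.1] T [ 0.04 -0.03 -0.  ] op 0.645 j7 -0.08
```

View pics/B5.png

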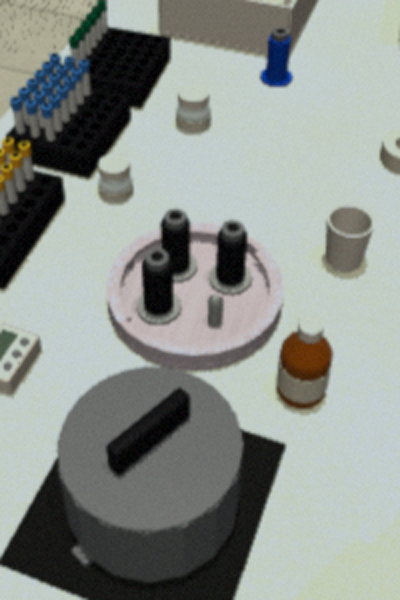

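```bash
python3 - <<'E'
from h import *
u=np.load('unlock.npy');o=u[3:]
g=(.516,.300)
movep((*g,.24),o);movel((*g,.1192),.15);st()
set_gripper(0.);wait(.1);s=st('grip');p=s['tcp_pos']
movel((p[0],p[1],.15),.08);s=st('up')
if .14<s['opening']<.22:
    movel((p[0],p[1],.275),.2);movel((.5648,.0399,.275),.2);st('over')
    movel((.5648,.0399,.16),.12);s=st('hover')
    a=snap('top','t5.png');b=snap('side','s5.png')
    cv2.imwrite('pics/B6.png',cv2.resize(b['pixels'][150:310,230:400],None,fx=3,fy=3,interpolation=cv2.INTER_CUBIC))
E
```

```text
t81.8 tcp [0.5164 0.3002 0.1198] F [-0.1  0.  -0.1] T [ 0.07  0.04 -0.07] op 0.650 j7 -0.70
grip t82.3 tcp [0.5161 0.3003 0.1199] F [-2.   0.6  6.1] T [-0.05  0.23  0.  ] op 0.171 j7 -0.70
up t82.8 tcp [0.516  0.3004 0.1502] F [-0.2 -1.1 -5.1] T [ 0.01  0.03 -0.01] op 0.179 j7 -0.72
over t85.1 tcp [0.5646 0.0411 0.2748] F [-0.5  0.9 -4.4] T [-0.01 -0.02 -0.02] op 0.177 j7 -0.36
hover t86.2 tcp [0.5652 0.0399 0.1606] F [-0.8  0.8 -3.9] T [-0.04 -0.03 -0.01] op 0.179 j7 -0.25
```

View pics/B6.png

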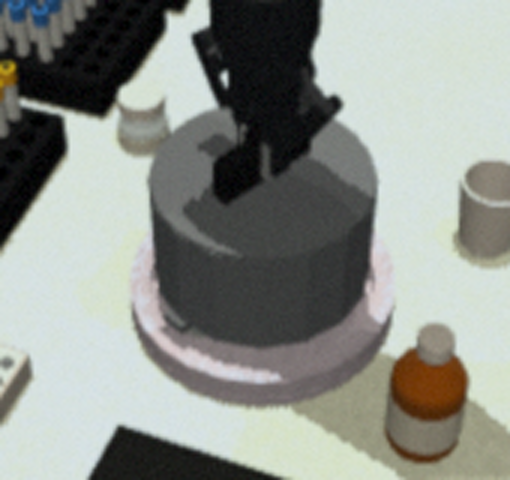

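```bash
python3 - <<'E'
from h import *
z=.160
while z>.1284:
    z-=.004;movel((.5648,.0399,z),.05);s=st('%.3f'%z);F=s['contact_force']
    if F[2]>10 or np.hypot(*F[:2])>12: break
E
```

```text
0.156 t86.5 tcp [0.5647 0.04   0.156 ] F [ 0.8  0.5 -5. ] T [0.03 0.02 0.01] op 0.180 j7 -0.25
0.152 t86.8 tcp [0.5646 0.0399 0.1517] F [-0.   0.6 -4.8] T [-0.04 -0.02 -0.02] op 0.177 j7 -0.25
0.148 t87.0 tcp [0.5646 0.0399 0.1477] F [ 0.3  0.7 -3.7] T [-0.05 -0.02  0.01] op 0.174 j7 -0.24
0.144 t87.3 tcp [0.5647 0.0399 0.1437] F [ 0.8  0.4 -5.4] T [ 0.01 -0.06 -0.01] op 0.177 j7 -0.24
0.140 t87.5 tcp [0.5646 0.0399 0.1397] F [-0.7  0.3 -4.1] T [ 0.02  0.04 -0.02] op 0.179 j7 -0.24
0.136 t87.8 tcp [0.5647 0.0399 0.1358] F [ 0.   0.9 -4.5] T [-0.01  0.02  0.01] op 0.176 j7 -0.23
0.132 t88.0 tcp [0.5646 0.0399 0.1317] F [ 0.1  0.3 -4.6] T [ 0.01  0.03 -0.05] op 0.176 j7 -0.23
0.128 t88.3 tcp [0.5652 0.0398 0.1286] F [-0.5 -1.3  6. ] T [-0.04  0.38  0.03] op 0.172 j7 -0.23
```

```bash
python3 - <<'E'
from h import *
def yaw(s):
    x=R.from_quat(s['orientation']).as_matrix()[:,0];return np.arctan2(x[1],x[0])+np.pi/2
movel((.5648,.0399,.1285),.03)
q=np.array(inverse_kinematics((.5648,.0399,.1285),get_state()['orientation']))
q=np.array(get_state()['joint_pos'])
for i in range(32):
    q[6]-=np.radians(2);move_joints(q);s=get_state();T=s['ft_torque']
    if i%6==5 or i>26 or abs(T[2])>1: s=st('%d yaw %.3f'%(2*i+2,yaw(s)))
    if abs(T[2])>2: break
E
```

```text
12 yaw 0.904 t90.0 tcp [0.5649 0.0399 0.1286] F [ 0.8  0.4 -1.2] T [ 0.05  0.01 -0.17] op 0.176 j7 -0.44
24 yaw 0.694 t91.5 tcp [0.5649 0.0398 0.1286] F [-0.5  0.6 -0.2] T [ 0.03 -0.1  -0.22] op 0.179 j7 -0.65
36 yaw 0.485 t93.0 tcp [0.5649 0.0398 0.1286] F [1.2 0.5 0.2] T [-0.01 -0.03 -0.22] op 0.176 j7 -0.85
48 yaw 0.275 t94.5 tcp [0.5649 0.0398 0.1286] F [0.2 0.1 0.4] T [-0.01 -0.05 -0.2 ] op 0.181 j7 -1.06
56 yaw 0.136 t95.5 tcp [0.5649 0.0398 0.1286] F [ 0.5 -1.4  0.9] T [ 0.    0.05 -0.15] op 0.180 j7 -1.20
58 yaw 0.101 t95.8 tcp [0.5649 0.0399 0.1286] F [0.4 0.1 0.9] T [-0.03 -0.02 -0.15] op 0.174 j7 -1.24
60 yaw 0.066 t96.0 tcp [0.5649 0.0399 0.1286] F [ 0.  -0.5  1.1] T [-0.02 -0.01 -0.1 ] op 0.178 j7 -1.27
62 yaw 0.034 t96.3 tcp [0.565  0.0402 0.1286] F [0.4 0.8 1. ] T [ 0.06 -0.01  1.15] op 0.179 j7 -1.31
64 yaw -0.002 t96.5 tcp [0.5646 0.0402 0.1287] F [-2.4  1.7  3.9] T [0.21 0.47 1.21] op 0.176 j7 -1.34
```

```bash
python3 - <<'E'
from h import *
turn(np.radians(2.5),1);st('relax')
movel((.5648,.0399,.1278),.03);st('press')
set_gripper(.65);wait(.2);st('rel')
movel((.5648,.0399,.24),.15);move_joints(HOME);wait(.3)
a=snap('top','t6.png');b=snap('side','s6.png')
for s in(a,b): print(fit_handle([s],(.5635,.0425,.055),.012))
cv2.imwrite('pics/B7.png',cv2.resize(b['pixels'][130:330,220:420],None,fx=2.8,fy=2.8,interpolation=cv2.INTER_CUBIC))
st()
E
```

```text
relax t96.8 tcp [0.5646 0.0401 0.1286] F [0.4 1.5 0.7] T [0.23 0.   0.4 ] op 0.173 j7 -1.30
press t97.0 tcp [0.5646 0.0401 0.1286] F [-3.8  3.1 12.4] T [0.42 0.76 0.32] op 0.175 j7 -1.30
rel t97.7 tcp [0.5648 0.0399 0.1278] F [-0.2  0.7 -0. ] T [-0.03 -0.01 -0.03] op 0.650 j7 -1.30
(array([0.56388313, 0.04197518, 0.05592967]), np.float64(0.05075649358273627))
(array([0.56329897, 0.04296474, 0.09213309]), np.float64(0.09096671983947816))
 t101.5 tcp [0.2393 0.6845 0.2426] F [-0.6  0.1  0.2] T [-0.02 -0.04 -0.01] op 0.649 j7 -0.08
```

View pics/B7.png

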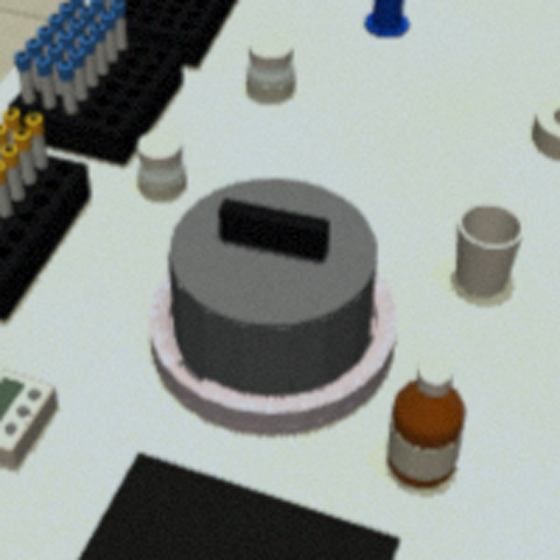

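```bash
python3 -c "
from h import *
hand_in();st()"
```

```text
the job is handed in; nothing more can be done
the job is handed in; nothing more can be done
```

The job is done and handed in at about 102 s of the 210 s; the interface gives no verdict.

- **Lid off:** I twisted the lid about 60° counter-clockwise, lifted it off without resistance and set it upright on the mat.
- **Carriers:** There were three black carriers on the bench, and I pushed them onto spigots 4, 1 and 3. Each one met the pot's floor at the expected height with 10–16 N of push before I let go. The blue look-alike and the other bench things stayed where they were.
- **Lid back on:** The lugs went through the slots freely and the rim touched the floor at the expected height. I turned the lid clockwise until the torque rose at the stop (1.2 N m), then pressed it down and released it.

**Last checks:**
- With the camera offset taken out, the lid is about 1 mm from the pot's centre.
- Seen from the top camera, its lugs point the same way as the pot's x axis (0.056 rad for both).
- The side camera disagreed slightly, reading the lid about 0.04 rad round. That view is noisier, and the difference is well inside the 0.15 rad allowed.
- The camera positions turned out to be 2–5 mm off around the pot. I found this by feeling for the edges of the first spigot and corrected for it.
- I did not tug the lid upward to test the lock.

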